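# Set the length stop of the cinnamon cutter and load a quill

### The job

Set up the cinnamon cutter: pull the red knob, bring the length stop out of its parking slot towards the knife to the first hole, and let the plunger snap fully home there, without forcing the stop. Then lay the cinnamon quill in the feed bed, across the knife gap, and slide its end gently up until it presses lightly on the face of the stop; leave it lying there touching the stop. Quills are brittle, so do not ram it, and leave the other things on the counter where they are.

Things in the scene. Friction and masses are not known exactly. Their poses are not given: they have to be found in the camera images.
- cutter: Hand-lever cinnamon cutter, fixed. Origin at counter level; x points from the feed bed to the index bar and knife post, y along the bed, from knife to stop, z up. Green base: x -62 to 118, y -155 to 150 mm, top at 26 mm. Bed centre line at x = -35. The knife arm is latched open on a post at x = 100, y = -65 mm and leans back to +x, up to z = 300 mm.
- bed (a point): Point on the floor of the feed bed, on its centre line at the knife gap: (-35, -65, 40) mm in the cutter's frame, axes as the cutter's. The flat steel floor is 28 mm wide between two guide lips 8 mm wide and 3 mm high; it runs from y = -90 to y = 170 mm from this point, with a 6 mm gap for the knife at y = 0.
- stop (a joint): Place of the grey length stop along the index bar, m; grows towards the knife (cutter -y). -0.003 to 0.003 at the start, with the pin in the bar's long parking slot. The first hole lies somewhere between 0.033 and 0.047: feel for it. A pin let go at 0.020 to 0.030 lands on the flat before it and rides there. Friction about 1.5 N, and some 1.5 N more while the pin rides.
- index_bar_nominal (a point): Nominal middle of the parking slot on the index bar's top, at (30, 95, 50) mm in the cutter's frame. The aluminium bar (26 mm wide, along y) was trimmed by hand, so slot and holes really lie up to 7 mm either way along y from nominal. The slot is 30 mm long, first hole 40 mm from its middle towards the knife, more holes each 28 mm on; holes 10 mm, pin 8 mm, flat-ended, no lead-in.
- plunger (a joint): Lift of the plunger pin in the stop, m: 0 = fully home in a hole or slot, 0.008 = just out, riding on the bar, 0.012 = end of its travel. The spring pushes it down with 5.6 N at 0, 8.4 N at 0.008 and 9.8 N at 0.012. Once it is in, the pin must not be loaded sideways with more than 18 N.
- knob (a point): Centre of the plunger's red knob, an upright cylinder 32 mm across and 24 mm high on the middle of the stop; it rises with the plunger. Home, it is 104 mm above the counter. Below it stand a barrel 24 mm across (top 20 mm below this point when home) and the stop's grey body, 46 x 44 mm (top 35 mm below).
- stop_face (a point): Centre of the stop's steel face, which looks towards the knife (cutter -y); 30 mm wide, 4 to 30 mm above the bed floor, this point 10 mm above it on the bed's centre line; axes as the cutter's. From the knob's axis it lies 65 mm in cutter -x and 12 mm in cutter -y; at cutter y = 83 mm minus joint stop.
- quill_mid (a point): Middle of the loose cinnamon quill, a brown stick 180 mm long and 20 mm across, about 30 g; x along it. It lies before the cutter on its rolled edges, a flat foot 12 mm wide, so it does not roll. This point is 10 mm above what it lies on. In the bed, fingertips more than 6 mm below this point would meet the guide lips.
- quill_end_a (a point): Centre of one end of the quill (90 mm along its x). Either end may go against the stop; pressed on it with more than 12 N the quill cracks.
- quill_end_b (a point): Centre of the other end of the quill (90 mm along its -x).
- spice_jar: Bystander: jar of orange-brown spice with a brass lid, 76 mm across, 130 mm high; origin under its centre.
- mortar: Bystander: brass mortar 104 mm across, 84 mm high, with its pestle leaning in it (138 mm high in all); origin under its centre.
- tea_tin: Bystander: red tin with a brass lid, 77 x 77 x 119 mm; origin under its centre.
There are look-alikes about, which are no part of the job. What is shaped like the part that bears quill_mid but green or purple is not meant.

How it is judged:
By the outcome, as a careful person would: the job done as asked, in the order asked, and still so for the second after the job is handed in, with the robot touching nothing.
It also fails if it takes over 58 s, if anything falls off the work surface, if the arm or the gripper's body presses on something with over 40 N, if the wrist force passes 120 N, or if a joint passes its speed limit or range.

### The arm

A 6-joint arm with a two-finger parallel gripper is mounted at the origin on the work surface. World frame = base frame: x ahead of the robot, y to its left, z up, the work surface at z = 0. Lengths are in m, angles in rad, forces in N, time in s.
With the tool pointing down it reaches from about 0.35 to 0.8 m from the base axis. Payload 7.3 kg.
Tool frame: the origin (TCP) lies between the finger pads; the fingertips stand 22 mm ahead of it and the grasp point (between the pads) lies 3 mm ahead of it; z points along the fingers, y is the line along which they close (so a half turn about z gives the same grasp; the last joint's range is limited). The gripper opens to 85 mm and grips with 20 to 120 N. Pads are 22 mm wide; open, the fingers measure 114 mm over their backs; the gripper's body (76 mm by 85 mm) begins 54 mm behind the grasp point. The pads swing forward as they close: fully open they stand 13 mm farther back than shut.
Start: joints at [0.971, 0.342, 1.524, -0, 1.275, -0.146], TCP at [0.23, 0.472, 0.253] pointing down, gripper open.
Joint ranges: [-2.53, 2.53], [-0.77, 2.02], [0.04, 2.7], [-1, 4.14], [0.28, 2.66], [-3.11, 3.11]. Speed limits (rad/s): [2.57, 2.57, 3.14, 3.14, 3.14, 3.14].

### API

Orientations are given as a unit quaternion [w, x, y, z].
In Python, from rig import telemetry, imaging, ticket gives the robot as it stands.
- The arm moves only by the shell command python3 -m creep 'ROWS' [FORCE]. ROWS is JSON, a list of rows, each an object with "xyz": the shift along the tool's x, y, z in mm, a list of three; "turn": the turn about the tool's z in degrees; "hand": the opening, from -1 (shut) to 1 (fully open). In form: [{"xyz": [tx, ty, tz], "turn": turn, "hand": hand}, ...]. A call has 1 to 12 rows; each row is the pose to reach, as a shift and turn from the pose commanded when the call began, along the tool's axes at that moment; what a row does not reach only later rows make up. A row lasts 1/12 s, in which the tool goes at most 41.7 mm and 7.16 degrees, less where a joint would pass 70% of its speed; a pose out of reach is approached as far as the arm can. A call with a gripper value outside its range is refused whole. The fingers move at their own pace and stop on an object; FORCE is the grip in N (left out, the last holds). Time passes only in rows, so rows that repeat a pose let the fingers close. It gives the time, the measured TCP pose, the force, the opening and the grip force at its end, in the units of the state.
- telemetry.get_obs(): the state, without advancing time (a new reading comes with each control period).
- imaging.camera(name): name is "scene" or "top"; returns the picture (384x512x3 uint8, red, green, blue); there is no depth.
- imaging.get_calibration(name): a dict with "K" (3x3 intrinsics, pixels), "eye" and "orientation" of the camera in the world. Camera axes: x right, y up, looking along -z (the intrinsics and any distortion apply to the point x, -y, -z); pixel columns grow to the right and rows downward; lengths in m; the calibration is good to about 2 mm. A picture is of the moment at which its call begins. get_calibration takes no time and is no camera call.
- ticket.close_job(): hands the job in; it is judged then, once.
The state is a dict: "time_s": time; "joint_positions": joint angles; "joint_velocities": joint speeds; "tau": joint torques, N m; "tcp_pos": TCP position; "orientation": TCP orientation; "contact_force": force on the tool from outside, world axes, zero at the start; "ft_torque": the same for the moment, N m; "opening": finger opening in m; "grip_force": force on a finger pad.
Only numpy, scipy, OpenCV 4.12 (cv2) and the standard library are available. Lean on these libraries where they do the work, as an engineer would, in place of code of your own. Each camera call takes 0.05 s, during which the arm holds its last target. There are 200 camera calls.

## Working session

There is one attempt and no reset: what is moved stays moved. The work goes in short steps, Python scripts to look and compute and a shell command to move; the robot and the scene stay as the last step left them, time stands still between calls to the robot, and variables do not carry over. Pictures are saved under pics/ and viewed, at most 10 in all, crops included, and the job is handed in when it is done.

```bash
mkdir -p pics; python3 - <<'E'
from rig import telemetry, imaging
import cv2
for n in ("scene","top"):
    im=imaging.camera(n); cv2.imwrite(f"pics/{n}0.png",im[:,:,::-1])
    c=imaging.get_calibration(n); print(n,c)
o=telemetry.get_obs(); print(o)
E
```

```text
scene {'K': array([[493.53001628,   0.        , 258.96360129],
       [  0.        , 493.53001628, 186.87975314],
       [  0.        ,   0.        ,   1.        ]]), 'eye': array([ 1.5679532 , -0.36073176,  1.18832854]), 'orientation': array([0.74655639, 0.32079561, 0.2365085 , 0.53273583])}
top {'K': array([[414.94000072,   0.        , 260.30984571],
       [  0.        , 414.94000072, 185.15298689],
       [  0.        ,   0.        ,   1.        ]]), 'eye': array([0.26168672, 0.02866818, 1.2050898 ]), 'orientation': array([ 0.70749469,  0.05585599, -0.06273299, -0.7017093 ])}
{'time_s': 0.1, 'joint_positions': array([ 9.70987703e-01,  3.42619023e-01,  1.52493680e+00, -1.63370072e-05,
        1.27538161e+00, -1.45997284e-01]), 'joint_velocities': array([ 0.00038395, -0.00179925, -0.00280797,  0.00026424,  0.00076535,
       -0.00086814]), 'tau': array([ 1.88682840e-03, -4.34449446e+01, -2.46491200e+01, -9.58715373e-05,
        4.76604837e-03, -2.81927424e-05]), 'tcp_pos': array([0.22995143, 0.47159379, 0.25270775]), 'orientation': array([-2.37688735e-04,  2.24961218e-01,  9.74367486e-01, -6.29024094e-04]), 'contact_force': array([-0.04935562,  0.75979148, -0.02322516]), 'ft_torque': array([-0.04098705,  0.03942524,  0.10374923]), 'grip_force': 0.0, 'opening': 0.08577475836614204}
```

View pics/scene0.png

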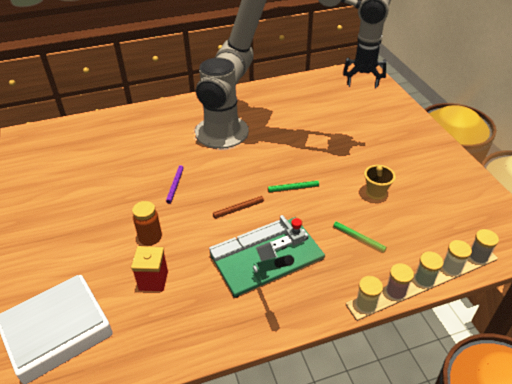

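View pics/top0.png

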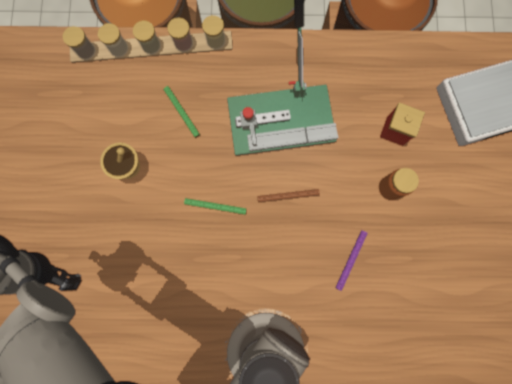

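The scene view shows the cutter at about (268,255) with its red knob at (297,224), and the brown quill at (238,207). In the top view the knob is at (248,114), the quill at (289,195) and the base corners at about (228,98), (329,86), (337,141) and (236,153). Next I'll measure these by code.

```bash
cat > h.py <<'E'
import numpy as np, cv2
from scipy.spatial.transform import Rotation as R
from rig import telemetry, imaging
def cam(n):
    c=imaging.get_calibration(n); q=c["orientation"]
    return c["K"],c["eye"],R.from_quat([q[1],q[2],q[3],q[0]]).as_matrix()
def ray(n,uv):
    K,e,M=cam(n); d=np.linalg.inv(K)@[uv[0],uv[1],1]; d=M@(d*[1,-1,-1]); return e,d/np.linalg.norm(d)
def onz(n,uv,z):
    e,d=ray(n,uv); return e+d*(z-e[2])/d[2]
def proj(n,P):
    K,e,M=cam(n); p=(np.atleast_2d(P)-e)@M*[1,-1,-1]; p=p@K.T; return p[:,:2]/p[:,2:]
def tri(uvs):
    A=np.zeros((3,3));b=np.zeros(3)
    for n,uv in uvs.items():
        e,d=ray(n,uv);Q=np.eye(3)-np.outer(d,d);A+=Q;b+=Q@e
    return np.linalg.solve(A,b)
def blob(im,lo,hi,roi):
    x0,y0,x1,y1=roi;h=cv2.cvtColor(im[y0:y1,x0:x1],cv2.COLOR_RGB2HSV)
    m=cv2.inRange(h,lo,hi);n,l,s,c=cv2.connectedComponentsWithStats(m)
    k=1+np.argmax(s[1:,4]);return c[k]+[x0,y0],s[k],np.argwhere(l==k)[:,::-1]+[x0,y0]
E
python3 - <<'E'
from h import *
S=cv2.imread("pics/scene0.png")[:,:,::-1].copy();T=cv2.imread("pics/top0.png")[:,:,::-1].copy()
def red(im,roi):
    x0,y0,x1,y1=roi;p=im[y0:y1,x0:x1].astype(int);m=((p[...,0]>120)&(p[...,1]<60)&(p[...,2]<60)).astype(np.uint8)
    n,l,s,c=cv2.connectedComponentsWithStats(m);k=1+np.argmax(s[1:,4]);return c[k]+[x0,y0],s[k]
ks,a=red(S,(285,210,310,245));kt,b=red(T,(236,100,262,128));print(ks,a,kt,b,tri({"scene":ks,"top":kt}),onz("top",kt,.112),onz("scene",ks,.104))
c,s,p=blob(T,(60,60,30),(90,255,255),(215,75,350,165));print("base",s)
r=cv2.minAreaRect(cv2.convexHull(p.astype(np.float32)));q=cv2.boxPoints(r);print(q)
for u in q: print(onz("top",u,.026))
crop=lambda im,roi,k:cv2.resize(im[roi[1]:roi[3],roi[0]:roi[2]],None,fx=k,fy=k,interpolation=cv2.INTER_CUBIC)
cv2.imwrite("pics/c1.png",crop(T,(220,75,345,215),4)[:,:,::-1])
cv2.imwrite("pics/c2.png",crop(S,(200,180,340,300),5)[:,:,::-1])
E
```

```text
Traceback (most recent call last):
ValueError: attempt to get argmax of an empty sequence
```

```bash
python3 - <<'E'
from h import *
S=cv2.imread("pics/scene0.png")[:,:,::-1].copy();T=cv2.imread("pics/top0.png")[:,:,::-1].copy()
crop=lambda im,roi,k:cv2.resize(im[roi[1]:roi[3],roi[0]:roi[2]],None,fx=k,fy=k,interpolation=cv2.INTER_CUBIC)
cv2.imwrite("pics/c1.png",crop(T,(220,75,345,215),4)[:,:,::-1])
cv2.imwrite("pics/c2.png",crop(S,(200,180,340,300),5)[:,:,::-1])
print(S[224,297],T[114,248])
def red(im,roi):
    x0,y0,x1,y1=roi;p=im[y0:y1,x0:x1].astype(int);m=((p[...,0]>90)&(p[...,1]<.4*p[...,0])&(p[...,2]<.4*p[...,0])).astype(np.uint8)
    n,l,s,c=cv2.connectedComponentsWithStats(m);k=1+np.argmax(s[1:,4]);return c[k]+[x0,y0],s[k]
ks,a=red(S,(285,210,310,245));kt,b=red(T,(236,100,262,128));print(ks,a,kt,b,tri({"scene":ks,"top":kt}),onz("top",kt,.112),onz("scene",ks,.104))
c,s,p=blob(T,(60,60,30),(90,255,255),(215,75,350,165));print("base",s)
r=cv2.minAreaRect(cv2.convexHull(p.astype(np.float32)));q=cv2.boxPoints(r);print(q)
for u in q: print(onz("top",u,.026))
E
```

```text
[250  43  37] [198  82  73]
[296.25581395 222.96511628] [ 7  8 10 11 86] [247.5 109.5] [11  9  2  2  2] [0.6573439  0.0534159  0.11231947] [0.6581871  0.05554423 0.112     ] [0.64991044 0.05438038 0.104     ]
base [  14   11  103   68 2877]
[[228.05605  98.40608]
 [326.5613   84.81914]
 [334.11328 139.5706 ]
 [235.608   153.15755]]
[0.72340009 0.1161241  0.026     ]
[ 0.76978695 -0.17931899  0.026     ]
[ 0.5996121  -0.19827667  0.026     ]
[0.55565338 0.09068856 0.026     ]
```

View pics/c1.png

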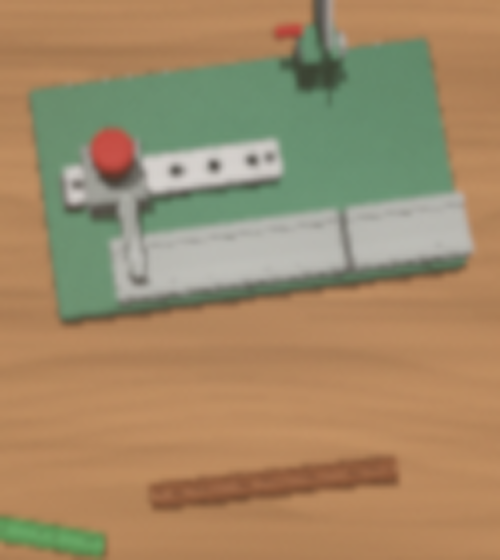

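View pics/c2.png

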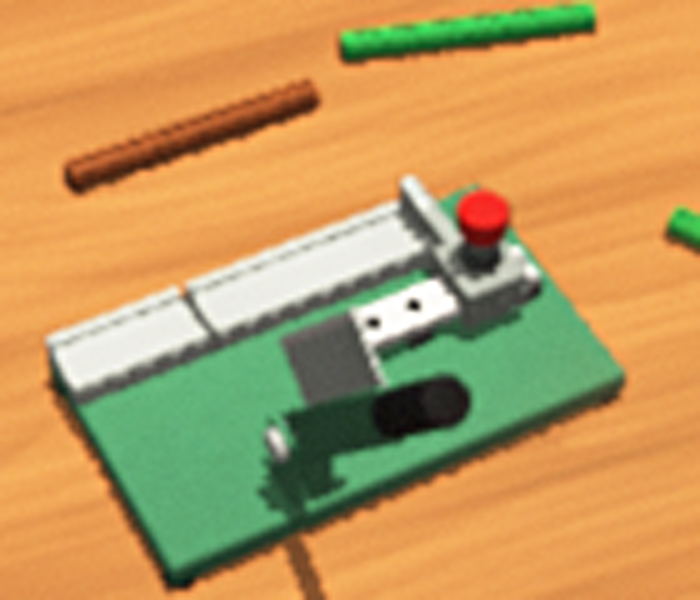

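Both crops are clear. In the top crop the base's far corners are at (30,92) and (427,40), the bed corners at (112,240) and (463,194), and the gap at (344,208). The knob is at (112,152) and the quill runs from (152,497) to (397,470). The scene crop gives matching points. I'll fit the cutter pose to all of these.

```bash
python3 - <<'E'
from h import *
from scipy.optimize import least_squares
t=lambda u,v:(u/4+219.6,v/4+74.6); s=lambda u,v:(u/5+199.6,v/5+179.6)
obs=[("top",(118,150,26),t(31,92)),("top",(118,-155,26),t(427,40)),("top",(-13,-155,43),t(463,194)),("top",(-13,105,43),t(112,240)),("top",(-57,-155,43),t(472,250)),("top",(-13,-65,43),t(344,209)),
("scene",(-57,-155,43),s(48,343)),("scene",(-57,-65,43),s(183,291)),("scene",(118,150,26),s(622,377)),("scene",(118,-155,26),s(180,570))]
a=np.linspace(0,6.28,24)
def knobuv(n,T,ky):
    P=np.array([[30+16*np.cos(i),ky+16*np.sin(i),z] for i in a for z in(92,116)])
    h=cv2.convexHull(proj(n,T(P)).astype(np.float32));M=cv2.moments(h);return np.array([M['m10']/M['m00'],M['m01']/M['m00']])
ko=[("top",t(112,152)),("scene",np.array([296.26,222.97]))]
def mk(p):
    c,s_=np.cos(p[2]),np.sin(p[2]);Rm=np.array([[c,-s_,0],[s_,c,0],[0,0,1]])
    return lambda P:(np.atleast_2d(P)/1000.)@Rm.T+[p[0],p[1],0]
def res(p):
    T=mk(p);r=[proj(n,T(P))[0]-uv for n,P,uv in obs]+[knobuv(n,T,p[3]*1000)-uv for n,uv in ko];return np.ravel(r)
f=least_squares(res,[.62,-.04,.1,.095],loss='soft_l1')
p=f.x;T=mk(p);print("cutter",p,np.degrees(p[2]));print(res(p).reshape(-1,2).round(1).tolist())
print("knob",T([30,p[3]*1000,104]),"bed",T([-35,-65,40]))
np.save("cut.npy",p)
E1=tri({"top":t(152,496),"scene":s(312,93)});E2=tri({"top":t(397,470),"scene":s(76,175)})
print("quill",E1,E2,np.linalg.norm(E1-E2),(E1+E2)/2,np.degrees(np.arctan2(*(E1-E2)[1::-1])))
E1=onz("top",t(152,496),.012);E2=onz("top",t(397,470),.012);print(E1,E2,(E1+E2)/2)
E1=onz("scene",s(314,93),.012);E2=onz("scene",s(73,175),.012);print(E1,E2,(E1+E2)/2)
E
```

```text
cutter [ 0.63557319 -0.04519024  0.15223857  0.0964411 ] 8.722627556725257
[[-0.9, -1.1], [0.6, -1.6], [0.2, -0.6], [-0.2, 0.1], [0.6, -0.2], [-0.4, -0.1], [-0.3, -1.2], [-0.3, -1.4], [1.7, -1.4], [-1.6, -0.2], [0.2, 0.4], [0.2, 0.1]]
knob [[0.6506008  0.05468497 0.104     ]] bed [[ 0.61083532 -0.11474625  0.04      ]]
quill [0.4244064  0.02425693 0.00917122] [ 0.44583031 -0.15129878  0.01003401] 0.17686021358701126 [ 0.43511836 -0.06352093  0.00960262] 96.95767717489603
[0.4243454 0.02534   0.012    ] [ 0.4450026  -0.15288323  0.012     ] [ 0.434674   -0.06377162  0.012     ]
[0.42732264 0.02353406 0.012     ] [ 0.44778844 -0.15170405  0.012     ] [ 0.43755554 -0.064085    0.012     ]
```

```bash
cat >> h.py <<'E'
def go(x,y,z,heading=None):
    o=telemetry.get_obs();q=o["orientation"];M=R.from_quat([q[1],q[2],q[3],q[0]]).as_matrix()
    d=(M.T@(np.array([x,y,z])-o["tcp_pos"]))*1000
    h=np.degrees(np.arctan2(M[1,1],M[0,1]));t=None
    if heading is not None: t=-((heading-h+90)%180-90)
    print("shift",d.round(1),"turn",t,"heading y",h.round(2),"q6",o["joint_positions"][5].round(2))
def st():
    o=telemetry.get_obs();print(round(o["time_s"],2),o["tcp_pos"].round(4),"F",o["contact_force"].round(2),"op",round(o["opening"],4),"grip",round(o["grip_force"],1))
def C(P):
    p=np.load("cut.npy");c,s=np.cos(p[2]),np.sin(p[2]);x,y,z=np.array(P)/1000.;return np.array([c*x-s*y+p[0],s*x+c*y+p[1],z])
def toC(P):
    p=np.load("cut.npy");c,s=np.cos(p[2]),np.sin(p[2]);x,y=P[0]-p[0],P[1]-p[1];return np.array([c*x+s*y,-s*x+c*y,P[2]])*1000
E
python3 -c "
from h import *
go(.6506,.0547,.2,98.7)"
python3 -m creep '[{"xyz":[-560,-190,30],"turn":-34.6,"hand":1},{"xyz":[-560,-190,30],"turn":-34.6,"hand":1},{"xyz":[-560,-190,30],"turn":-34.6,"hand":1},{"xyz":[-560,-190,30],"turn":-34.6,"hand":1},{"xyz":[-560,-190,30],"turn":-34.6,"hand":1},{"xyz":[-560,-190,30],"turn":-34.6,"hand":1},{"xyz":[-560,-190,30],"turn":-34.6,"hand":1},{"xyz":[-560,-190,30],"turn":-34.6,"hand":1},{"xyz":[-560,-190,30],"turn":-34.6,"hand":1},{"xyz":[-560,-190,30],"turn":-34.6,"hand":1},{"xyz":[-560,-190,30],"turn":-34.6,"hand":1},{"xyz":[-560,-190,30],"turn":-34.6,"hand":1}]' 40
python3 -c "
from h import *
go(.6506,.0547,.18,98.7)"
```

```text
shift [-560.8 -190.2   52.9] turn -34.70119446234261 heading y 64.0 q6 -0.15
time_s: 1.1
tcp_pos: [0.5686, 0.1359, 0.2287]
orientation: [-0.0, -0.075, 0.997, 0.0]
contact_force: [0.5, 0.1, -0.1]
opening: 0.0853
grip_force: 0.0
shift [-69.  -92.6  48.7] turn -0.11259629276898409 heading y 98.59 q6 -1.62
```

```bash
python3 -m creep '[{"xyz":[-69,-92.6,49],"turn":-0.1,"hand":0.6},{"xyz":[-69,-92.6,49],"turn":-0.1,"hand":0.6},{"xyz":[-69,-92.6,49],"turn":-0.1,"hand":0.6},{"xyz":[-69,-92.6,49],"turn":-0.1,"hand":0.6},{"xyz":[-69,-92.6,49],"turn":-0.1,"hand":0.6},{"xyz":[-69,-92.6,49],"turn":-0.1,"hand":0.6},{"xyz":[-69,-92.6,49],"turn":-0.1,"hand":0.6}]'
python3 - <<'E'
from h import *
go(.6506,.0547,.107,98.7)
a=imaging.camera("scene");cv2.imwrite("pics/s1.png",cv2.resize(a[160:300,190:350],None,fx=4.2,fy=4.2,interpolation=cv2.INTER_CUBIC)[:,:,::-1])
E
```

```text
time_s: 1.68
tcp_pos: [0.6493, 0.0576, 0.181]
orientation: [0.0, -0.076, 0.997, 0.0]
contact_force: [0.3, 0.0, 0.6]
opening: 0.0683
grip_force: 0.0
shift [-0.8 -3.1 74. ] turn 0.06427674318852894 heading y 98.76 q6 -1.75
```

View pics/s1.png

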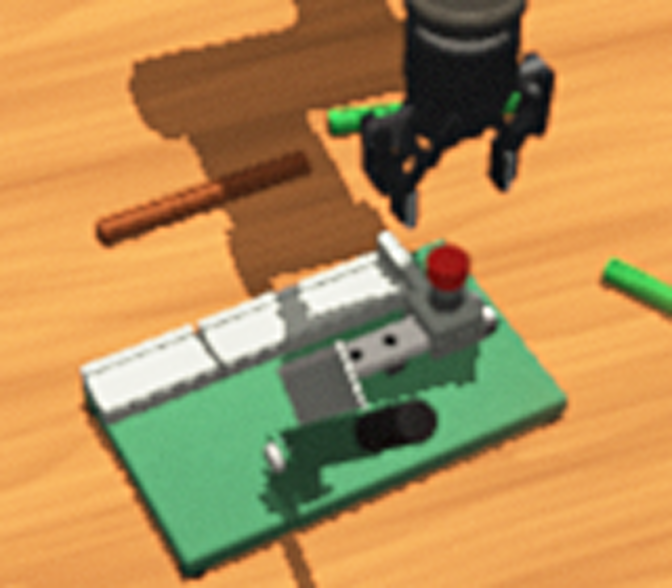

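The scene crop shows the open fingers standing above the knob (448,268) and straddling it along the bar. Nothing is in the way below, so I'll go down.

```bash
python3 -m creep '[{"xyz":[0,0,30],"turn":0,"hand":0.6},{"xyz":[0,0,55],"turn":0,"hand":0.6},{"xyz":[0,0,73],"turn":0,"hand":0.6},{"xyz":[0,0,73],"turn":0,"hand":0.6},{"xyz":[0,0,73],"turn":0,"hand":0.6}]' 30
python3 - <<'E'
from h import *
go(.6506,.0547,.107,98.7);st()
E
```

```text
time_s: 2.15
tcp_pos: [0.6492, 0.0575, 0.1077]
orientation: [-0.0, -0.077, 0.997, 0.0]
contact_force: [-0.1, -0.6, 0.1]
opening: 0.0684
grip_force: 0.0
shift [-0.9 -3.   0.7] turn 0.07941920660427115 heading y 98.78 q6 -1.75
2.15 [0.6492 0.0575 0.1077] F [-0.1  -0.63  0.09] op 0.0684 grip 0.0
```

```bash
python3 -m creep '[{"xyz":[-1,-3,0.5],"turn":0,"hand":0.6},{"xyz":[-1,-3,0.5],"turn":0,"hand":0.2},{"xyz":[-1,-3,0.5],"turn":0,"hand":0},{"xyz":[-1,-3,0.5],"turn":0,"hand":-0.3},{"xyz":[-1,-3,0.5],"turn":0,"hand":-0.5},{"xyz":[-1,-3,0.5],"turn":0,"hand":-0.5},{"xyz":[-1,-3,0.5],"turn":0,"hand":-0.5},{"xyz":[-1,-3,0.5],"turn":0,"hand":-0.5},{"xyz":[-1,-3,0.5],"turn":0,"hand":-0.5}]' 40
python3 - <<'E'
from h import *
go(.6506,.0547,.107,98.7);st();print(toC(telemetry.get_obs()["tcp_pos"]))
E
```

```text
time_s: 2.9
tcp_pos: [0.6517, 0.0537, 0.1081]
orientation: [0.001, -0.076, 0.997, -0.0]
contact_force: [-1.4, 0.1, 5.9]
opening: 0.0307
grip_force: 39.3
shift [1.  1.1 1.1] turn 1.5348001397796907e-05 heading y 98.7 q6 -1.76
2.9 [0.6517 0.0537 0.1081] F [-1.36  0.12  5.86] op 0.0307 grip 39.3
[ 30.96718553  95.34659442 108.11006393]
```

```bash
python3 -m creep '[{"xyz":[0,0,-4],"turn":0,"hand":-0.5},{"xyz":[0,0,-8],"turn":0,"hand":-0.5},{"xyz":[0,0,-10],"turn":0,"hand":-0.5},{"xyz":[0,0,-10],"turn":0,"hand":-0.5},{"xyz":[0,0,-10],"turn":0,"hand":-0.5},{"xyz":[0,0,-10],"turn":0,"hand":-0.5}]'
python3 - <<'E'
from h import *
st();print(toC(telemetry.get_obs()["tcp_pos"]))
E
```

```text
time_s: 3.4
tcp_pos: [0.6515, 0.0537, 0.1159]
orientation: [0.0, -0.076, 0.997, 0.0]
contact_force: [7.5, 0.5, -8.4]
opening: 0.0309
grip_force: 40.3
3.4 [0.6515 0.0537 0.1159] F [ 7.47  0.52 -8.36] op 0.0309 grip 40.3
[ 30.70613604  95.35376944 115.93504452]
```

```bash
python3 -m creep '[{"xyz":[-1,0,-1],"turn":0,"hand":-0.5},{"xyz":[-1,0,-2.3],"turn":0,"hand":-0.5},{"xyz":[-1,0,-2.3],"turn":0,"hand":-0.5},{"xyz":[-1,0,-2.3],"turn":0,"hand":-0.5}]'
python3 - <<'E'
from h import *
st();print(toC(telemetry.get_obs()["tcp_pos"]))
E
```

```text
time_s: 3.73
tcp_pos: [0.6516, 0.0537, 0.1183]
orientation: [-0.001, -0.076, 0.997, 0.0]
contact_force: [2.3, 0.1, -10.2]
opening: 0.0308
grip_force: 40.3
3.73 [0.6516 0.0537 0.1183] F [  2.33   0.13 -10.17] op 0.0308 grip 40.3
[ 30.86934087  95.35936746 118.34849905]
```

```bash
python3 -m creep '[{"xyz":[0,-2,0],"turn":0,"hand":-0.5},{"xyz":[0,-5,0],"turn":0,"hand":-0.5},{"xyz":[0,-8,0],"turn":0,"hand":-0.5},{"xyz":[0,-11,0],"turn":0,"hand":-0.5},{"xyz":[0,-14,0],"turn":0,"hand":-0.5},{"xyz":[0,-17,0],"turn":0,"hand":-0.5},{"xyz":[0,-20,0],"turn":0,"hand":-0.5},{"xyz":[0,-23,0],"turn":0,"hand":-0.5},{"xyz":[0,-26,0],"turn":0,"hand":-0.5},{"xyz":[0,-26,0],"turn":0,"hand":-0.5},{"xyz":[0,-26,0],"turn":0,"hand":-0.5}]'
python3 - <<'E'
from h import *
st();print(toC(telemetry.get_obs()["tcp_pos"]))
E
```

```text
time_s: 4.65
tcp_pos: [0.6558, 0.0273, 0.1188]
orientation: [-0.0, -0.076, 0.997, -0.0]
contact_force: [-1.7, -1.8, -9.6]
opening: 0.0308
grip_force: 40.4
4.65 [0.6558 0.0273 0.1188] F [-1.72 -1.76 -9.61] op 0.0308 grip 40.4
[ 30.96493804  68.56480864 118.8439494 ]
```

```bash
python3 -m creep '[{"xyz":[0,0,2],"turn":0,"hand":-0.5},{"xyz":[0,0,3.5],"turn":0,"hand":-0.3},{"xyz":[0,0,3.5],"turn":0,"hand":-0.1},{"xyz":[0,0,3.5],"turn":0,"hand":-0.1},{"xyz":[0,0,6],"turn":0,"hand":-0.1},{"xyz":[0,0,8],"turn":0,"hand":-0.1},{"xyz":[0,0,8],"turn":0,"hand":-0.1},{"xyz":[0,0,8],"turn":0,"hand":-0.1}]'
python3 - <<'E'
from h import *
st();print(toC(telemetry.get_obs()["tcp_pos"]))
E
```

```text
time_s: 5.32
tcp_pos: [0.6562, 0.0282, 0.1111]
orientation: [0.0, -0.076, 0.997, 0.0]
contact_force: [-0.1, 0.1, -0.5]
opening: 0.0384
grip_force: 0.0
5.32 [0.6562 0.0282 0.1111] F [-0.05  0.1  -0.52] op 0.0384 grip 0.0
[ 31.56510329  69.44764086 111.13861151]
```

```bash
cat > chk.py <<'E'
import sys;from h import *
st();o=telemetry.get_obs();f=np.hypot(*o["contact_force"][:2]);print(toC(o["tcp_pos"])[1].round(2),f.round(2));sys.exit(int(f>5.0))
E
python3 -m creep '[{"xyz":[0,-1,0],"turn":0,"hand":-0.1},{"xyz":[0,-2,0],"turn":0,"hand":-0.1},{"xyz":[0,-3,0],"turn":0,"hand":-0.1},{"xyz":[0,-4,0],"turn":0,"hand":-0.1},{"xyz":[0,-4,0],"turn":0,"hand":-0.1}]' >/dev/null && python3 chk.py &&
python3 -m creep '[{"xyz":[0,-0.7,0],"turn":0,"hand":-0.1},{"xyz":[0,-1.4,0],"turn":0,"hand":-0.1},{"xyz":[0,-2,0],"turn":0,"hand":-0.1}]' >/dev/null && python3 chk.py &&
python3 -m creep '[{"xyz":[0,-0.7,0],"turn":0,"hand":-0.1},{"xyz":[0,-1.4,0],"turn":0,"hand":-0.1},{"xyz":[0,-2,0],"turn":0,"hand":-0.1}]' >/dev/null && python3 chk.py &&
python3 -m creep '[{"xyz":[0,-0.7,0],"turn":0,"hand":-0.1},{"xyz":[0,-1.4,0],"turn":0,"hand":-0.1},{"xyz":[0,-2,0],"turn":0,"hand":-0.1}]' >/dev/null && python3 chk.py
```

```text
5.73 [0.6567 0.0243 0.1111] F [0.48 1.44 0.89] op 0.0384 grip 0.6
65.49 1.52
5.98 [0.6568 0.0235 0.1111] F [-0.92  7.45  1.95] op 0.038 grip 3.6
64.68 7.51
```

```bash
python3 -m creep '[{"xyz":[0,0,0],"turn":0,"hand":-0.1},{"xyz":[0,0,0],"turn":0,"hand":-0.1}]' >/dev/null; python3 chk.py;python3 - <<'E'
from h import *
a=imaging.camera("scene");cv2.imwrite("pics/s2.png",cv2.resize(a[190:270,240:340],None,fx=7,fy=7,interpolation=cv2.INTER_CUBIC)[:,:,::-1])
E
```

```text
6.15 [0.6568 0.0234 0.1111] F [-0.22  5.31  1.43] op 0.0381 grip 2.8
64.61 5.31
```

View pics/s2.png

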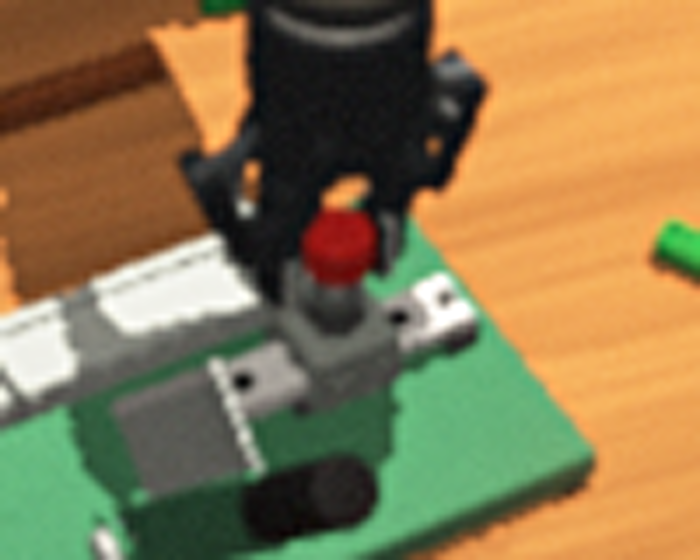

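The crop shows the stop out of the slot, whose end is visible at (400,318). One hole is visible ahead at (242,380) and the knob is at (340,245). I'll solve for the knob's height.

```bash
cat >> h.py <<'E'
def knob(im=None):
    from scipy.optimize import least_squares
    if im is None: im=imaging.camera("scene")
    x0,y0,x1,y1=265,205,310,250;p=im[y0:y1,x0:x1].astype(int);m=((p[...,0]>70)&(p[...,1]<.4*p[...,0])&(p[...,2]<.4*p[...,0])).astype(np.uint8)
    n,l,s,c=cv2.connectedComponentsWithStats(m);k=1+np.argmax(s[1:,4]);uv=c[k]+[x0,y0]
    a=np.linspace(0,6.28,24)
    def f(v):
        P=np.array([C([30+16*np.cos(i),v[0]+16*np.sin(i),v[1]+z]) for i in a for z in(-12,12)])
        M=cv2.moments(cv2.convexHull(proj("scene",P).astype(np.float32)));return np.array([M['m10']/M['m00'],M['m01']/M['m00']])-uv
    r=least_squares(f,[70,108],diff_step=1e-3).x;print("knob px",uv,s[k],"cutter y,z",r.round(1));return r
E
python3 - <<'E'
from h import *
knob(cv2.imread("pics/scene0.png")[:,:,::-1]);knob()
E
```

```text
knob px [296.22988506 223.02298851] [27 13 10 11 87] cutter y,z [ 95.7 104.7]
knob px [287.95698925 224.52688172] [18 15 11 11 93] cutter y,z [ 67.  112.8]
```

Riding at z ≈ 112, as expected, so I'll go on pushing gently.

```bash
sed -i 's/f>5.0/f>8.0/' chk.py
A() { python3 chk.py; }
python3 -m creep '[{"xyz":[0,-0.8,0],"turn":0,"hand":-0.1},{"xyz":[0,-1.5,0],"turn":0,"hand":-0.1}]' >/dev/null && A &&
python3 -m creep '[{"xyz":[0,-0.8,0],"turn":0,"hand":-0.1},{"xyz":[0,-1.5,0],"turn":0,"hand":-0.1}]' >/dev/null && A &&
python3 -m creep '[{"xyz":[0,-0.8,0],"turn":0,"hand":-0.1},{"xyz":[0,-1.5,0],"turn":0,"hand":-0.1}]' >/dev/null && A &&
python3 -m creep '[{"xyz":[0,-0.8,0],"turn":0,"hand":-0.1},{"xyz":[0,-1.5,0],"turn":0,"hand":-0.1}]' >/dev/null && A &&
python3 -m creep '[{"xyz":[0,-0.8,0],"turn":0,"hand":-0.1},{"xyz":[0,-1.5,0],"turn":0,"hand":-0.1}]' >/dev/null && A &&
python3 -m creep '[{"xyz":[0,-0.8,0],"turn":0,"hand":-0.1},{"xyz":[0,-1.5,0],"turn":0,"hand":-0.1}]' >/dev/null && A
python3 -c "
from h import *
knob()"
```

```text
6.42 [0.6571 0.022  0.1111] F [-0.02  5.4   0.44] op 0.0383 grip 2.8
63.17 5.4
6.58 [0.6573 0.0205 0.111 ] F [-0.99  6.41  1.03] op 0.0385 grip 3.5
61.67 6.48
6.75 [0.6575 0.019  0.1111] F [-1.2   7.13  1.15] op 0.0384 grip 3.5
60.11 7.23
6.92 [0.6577 0.0175 0.111 ] F [ 0.06  6.72 -0.07] op 0.0382 grip 2.9
58.65 6.72
7.08 [0.658  0.016  0.1111] F [-0.41  4.39  0.96] op 0.0385 grip 2.3
57.13 4.41
7.25 [0.6582 0.0145 0.1111] F [ 0.09  4.94 -0.39] op 0.0386 grip 2.1
55.6 4.94
knob px [285.28723404 225.9787234 ] [15 16 11 11 94] cutter y,z [ 58.  111.1]
```

```bash
A() { python3 chk.py; }
python3 -m creep '[{"xyz":[0,-0.7,0],"turn":0,"hand":-0.1},{"xyz":[0,-1.3,0],"turn":0,"hand":-0.1}]' >/dev/null && A &&
python3 -m creep '[{"xyz":[0,-0.7,0],"turn":0,"hand":-0.1},{"xyz":[0,-1.3,0],"turn":0,"hand":-0.1}]' >/dev/null && A &&
python3 -m creep '[{"xyz":[0,-0.7,0],"turn":0,"hand":-0.1},{"xyz":[0,-1.3,0],"turn":0,"hand":-0.1}]' >/dev/null && A &&
python3 -m creep '[{"xyz":[0,-0.7,0],"turn":0,"hand":-0.1},{"xyz":[0,-1.3,0],"turn":0,"hand":-0.1}]' >/dev/null && A &&
python3 -m creep '[{"xyz":[0,-0.7,0],"turn":0,"hand":-0.1},{"xyz":[0,-1.3,0],"turn":0,"hand":-0.1}]' >/dev/null && A
python3 -c "
from h import *
knob()"
```

```text
7.47 [0.6584 0.0134 0.111 ] F [-0.98  7.09  0.8 ] op 0.0381 grip 3.4
54.44 7.16
7.63 [0.6585 0.0121 0.111 ] F [-0.59  6.47  0.31] op 0.0384 grip 3.3
53.16 6.5
7.8 [0.6588 0.0108 0.1109] F [-0.85  7.28 -0.64] op 0.0383 grip 3.1
51.8 7.33
7.97 [0.659  0.0093 0.1108] F [ 0.42  4.7  -0.93] op 0.0383 grip 2.2
50.36 4.72
8.13 [0.6592 0.0072 0.1107] F [-0.47  1.55 -0.16] op 0.0387 grip 0.8
48.16 1.62
knob px [282.95833333 228.34375   ] [13 19 11 11 96] cutter y,z [ 50.3 104.7]
```

Force fell and the knob dropped to 104.7, the same height as at the start, so the pin is home. I'll centre, open and rise clear.

```bash
python3 -m creep '[{"xyz":[0,2,0],"turn":0,"hand":-0.1},{"xyz":[0,2.5,0],"turn":0,"hand":0.4},{"xyz":[0,2.5,0],"turn":0,"hand":0.4},{"xyz":[0,2.5,-20],"turn":0,"hand":0.4},{"xyz":[0,2.5,-60],"turn":0,"hand":0.4},{"xyz":[0,2.5,-100],"turn":0,"hand":0.4},{"xyz":[0,2.5,-100],"turn":0,"hand":0.4}]'
python3 - <<'E'
from h import *
S=imaging.camera("scene");T=imaging.camera("top");knob(S)
cv2.imwrite("pics/s3.png",cv2.resize(S[170:290,200:340],None,fx=5,fy=5,interpolation=cv2.INTER_CUBIC)[:,:,::-1])
print(C([-35,0,40]))
go(.4355,-.0638,.16,6.8)
E
```

```text
time_s: 8.77
tcp_pos: [0.6625, 0.0088, 0.2206]
orientation: [0.008, -0.076, 0.997, -0.002]
contact_force: [1.8, -0.5, 1.6]
opening: 0.0601
grip_force: 0.0
knob px [282.61445783 228.86746988] [13 19 10 11 83] cutter y,z [ 49.2 103. ]
[ 0.600978   -0.05049804  0.04      ]
shift [233.  -38.   52.5] turn -88.11046088457522 heading y 98.69 q6 -1.82
```

View pics/s3.png

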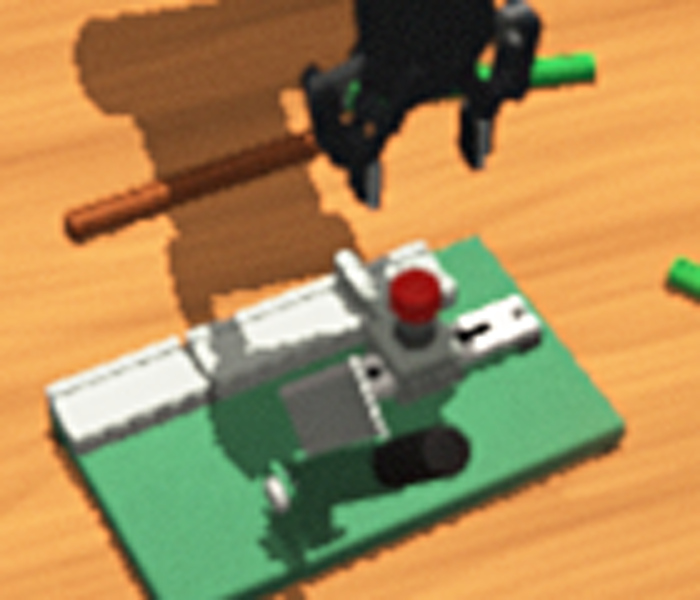

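The pin is home: the knob is at (415,297), z ≈ 104, and the slot is left behind at (470,333). The quill is untouched, with its near end at (75,222). Now to the quill.

```bash
python3 -m creep '[{"xyz":[30,-5,0],"turn":7,"hand":0},{"xyz":[60,-10,0],"turn":14,"hand":0},{"xyz":[90,-15,0],"turn":21,"hand":0},{"xyz":[120,-20,10],"turn":28,"hand":0},{"xyz":[150,-25,20],"turn":35,"hand":0},{"xyz":[180,-30,40],"turn":42,"hand":0},{"xyz":[210,-35,60],"turn":49,"hand":0},{"xyz":[233,-38,80],"turn":56,"hand":0},{"xyz":[233,-38,100],"turn":63,"hand":0},{"xyz":[233,-38,110],"turn":70,"hand":0},{"xyz":[233,-38,110],"turn":77,"hand":0},{"xyz":[233,-38,110],"turn":84,"hand":0}]' 20
python3 -m creep '[{"xyz":[0,0,0],"turn":4,"hand":0},{"xyz":[0,0,0],"turn":7.9,"hand":0},{"xyz":[0,0,0],"turn":7.9,"hand":0},{"xyz":[0,0,0],"turn":7.9,"hand":0}]' >/dev/null
python3 - <<'E'
from h import *
st();go(.4355,-.0638,.06,6.8)
S=imaging.camera("scene");T=imaging.camera("top")
a=cv2.resize(S[160:250,190:310],None,fx=6,fy=6,interpolation=cv2.INTER_CUBIC)
cv2.imwrite("pics/s4.png",a[:,:,::-1])
E
```

```text
time_s: 9.87
tcp_pos: [0.4326, -0.0632, 0.0991]
orientation: [-0.002, 0.613, 0.79, -0.001]
contact_force: [0.0, -0.1, 0.2]
opening: 0.0428
grip_force: 0.0
10.2 [ 0.4336 -0.0633  0.1002] F [-0.28  0.29 -0.39] op 0.0429 grip 0.0
shift [-0.8  1.9 40.2] turn 0.11198792753830844 heading y 6.91 q6 -0.44
```

View pics/s4.png

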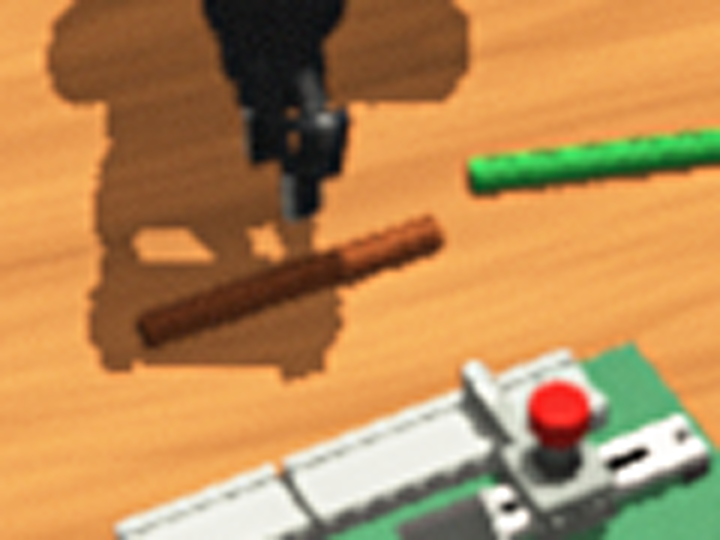

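The fingers (295,200) stand above the middle of the quill, which runs from (150,330) to (437,235). I'll go down and grasp.

```bash
python3 -m creep '[{"xyz":[-0.8,1.9,20],"turn":0,"hand":0},{"xyz":[-0.8,1.9,45],"turn":0,"hand":0},{"xyz":[-0.8,1.9,62],"turn":0,"hand":0},{"xyz":[-0.8,1.9,72],"turn":0,"hand":0},{"xyz":[-0.8,1.9,72],"turn":0,"hand":0},{"xyz":[-0.8,1.9,72],"turn":0,"hand":-0.3},{"xyz":[-0.8,1.9,72],"turn":0,"hand":-0.5},{"xyz":[-0.8,1.9,72],"turn":0,"hand":-0.7},{"xyz":[-0.8,1.9,72],"turn":0,"hand":-0.8},{"xyz":[-0.8,1.9,72],"turn":0,"hand":-0.8},{"xyz":[-0.8,1.9,72],"turn":0,"hand":-0.8},{"xyz":[-0.8,1.9,72],"turn":0,"hand":-0.8}]' 20
python3 -c "
from h import *
st();go(.4355,-.0638,.06,6.8)"
```

```text
time_s: 11.3
tcp_pos: [0.4368, -0.0641, 0.0297]
orientation: [0.001, 0.664, 0.748, 0.0]
contact_force: [-0.6, 0.3, 6.6]
opening: 0.0189
grip_force: 20.5
11.3 [ 0.4368 -0.0641  0.0297] F [-0.61  0.28  6.62] op 0.0189 grip 20.5
shift [  0.5  -1.2 -30.3] turn 0.00946595122366034 heading y 6.81 q6 -0.44
```

```bash
python3 -m creep '[{"xyz":[0,0,-15],"turn":0,"hand":-0.8},{"xyz":[0,0,-45],"turn":0,"hand":-0.8},{"xyz":[0,0,-80],"turn":0,"hand":-0.8},{"xyz":[0,0,-100],"turn":0,"hand":-0.8},{"xyz":[0,0,-100],"turn":0,"hand":-0.8}]' 25
python3 -c "
from h import *
st();p=C([-35,-66,130]);go(*p,8.72)"
```

```text
time_s: 11.72
tcp_pos: [0.4386, -0.0647, 0.1329]
orientation: [0.004, 0.664, 0.748, 0.002]
contact_force: [1.3, -0.3, -1.5]
opening: 0.0188
grip_force: 25.0
11.72 [ 0.4386 -0.0647  0.1329] F [ 1.3  -0.25 -1.45] op 0.0188 grip 25.0
shift [-71.1 165.1   4.4] turn -1.9102525432350035 heading y 6.81 q6 -0.44
```

```bash
python3 -m creep '[{"xyz":[-8,18,0],"turn":-0.5,"hand":-0.8},{"xyz":[-18,42,0],"turn":-1,"hand":-0.8},{"xyz":[-30,70,0],"turn":-1.9,"hand":-0.8},{"xyz":[-42,98,0],"turn":-1.9,"hand":-0.8},{"xyz":[-54,126,0],"turn":-1.9,"hand":-0.8},{"xyz":[-64,150,0],"turn":-1.9,"hand":-0.8},{"xyz":[-71,163,0],"turn":-1.9,"hand":-0.8},{"xyz":[-71,165,0],"turn":-1.9,"hand":-0.8},{"xyz":[-71,165,0],"turn":-1.9,"hand":-0.8},{"xyz":[-71,165,0],"turn":-1.9,"hand":-0.8},{"xyz":[-71,165,0],"turn":-1.9,"hand":-0.8}]' 25
python3 - <<'E'
from h import *
st();p=C([-35,-66,85]);go(*p,8.72)
S=imaging.camera("scene");T=imaging.camera("top")
print("quill ends expect px", proj("scene",[C([-35,24,120]),C([-35,-156,120])]).round(1),proj("top",[C([-35,24,120]),C([-35,-156,120])]).round(1))
a=cv2.resize(S[180:290,190:320],None,fx=4,fy=4,interpolation=cv2.INTER_CUBIC);b=cv2.resize(T[90:165,220:350],None,fx=4,fy=4,interpolation=cv2.INTER_CUBIC)[:300]
cv2.imwrite("pics/s5.png",np.vstack([a[:300],b])[:,:,::-1])
E
```

```text
time_s: 12.63
tcp_pos: [0.6074, -0.1145, 0.1286]
orientation: [-0.001, 0.651, 0.759, -0.0]
contact_force: [0.1, -0.5, 0.5]
opening: 0.0186
grip_force: 25.0
12.63 [ 0.6074 -0.1145  0.1286] F [ 0.06 -0.48  0.47] op 0.0186 grip 25.0
shift [-1.8  3.4 43.6] turn -0.009647011884950984 heading y 8.71 q6 -0.46
quill ends expect px [[264.7 213.7]
 [209.5 235. ]] [[277.5 130.2]
 [342.7 121.2]]
```

View pics/s5.png

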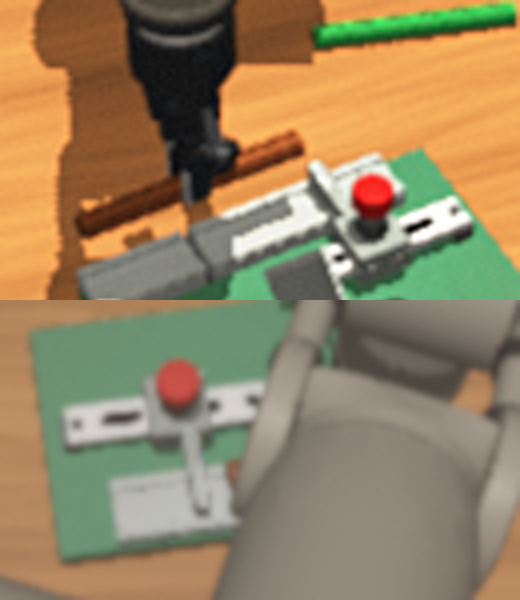

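The quill hangs in line over the bed, with its ends at scene px (265,216) and (211,236) as predicted. Its near end is about 14 mm short of the stop. I'll shift across and lower it.

```bash
python3 -m creep '[{"xyz":[-1.8,3.4,8],"turn":0,"hand":-0.8},{"xyz":[-1.8,3.4,25],"turn":0,"hand":-0.8},{"xyz":[-1.8,3.4,40],"turn":0,"hand":-0.8},{"xyz":[-1.8,3.4,50],"turn":0,"hand":-0.8},{"xyz":[-1.8,3.4,54],"turn":0,"hand":-0.8},{"xyz":[-1.8,3.4,56],"turn":0,"hand":-0.8},{"xyz":[-1.8,3.4,56],"turn":0,"hand":-0.8},{"xyz":[-1.8,3.4,56],"turn":0,"hand":-0.8}]' 25 >/dev/null
python3 -c "
from h import *
st();print(toC(telemetry.get_obs()['tcp_pos']))"
python3 -m creep '[{"xyz":[0,0,1],"turn":0,"hand":-0.8},{"xyz":[0,0,2],"turn":0,"hand":-0.8},{"xyz":[0,0,2],"turn":0,"hand":-0.8}]' >/dev/null
python3 -c "
from h import *
st();print(toC(telemetry.get_obs()['tcp_pos']))"
```

```text
13.4 [ 0.6127 -0.1164  0.0736] F [ 0.1   0.82 -0.33] op 0.0191 grip 25.0
[-33.42493258 -66.87285151  73.62583599]
13.65 [ 0.6124 -0.1163  0.0713] F [-0.78  0.41 -0.06] op 0.0189 grip 25.0
[-33.73132291 -66.72681382  71.27772249]
```

```bash
python3 -m creep '[{"xyz":[0,-1,1],"turn":0,"hand":-0.8},{"xyz":[0,-1,1],"turn":0,"hand":-0.8},{"xyz":[0,-1,1],"turn":0,"hand":-0.8}]' >/dev/null
python3 -c "
from h import *
st();print(toC(telemetry.get_obs()['tcp_pos']))"
python3 -m creep '[{"xyz":[0,0,0.8],"turn":0,"hand":-0.8},{"xyz":[0,0,0.8],"turn":0,"hand":-0.8},{"xyz":[0,0,0.8],"turn":0,"hand":-0.8}]' >/dev/null
python3 -c "
from h import *
st();print(toC(telemetry.get_obs()['tcp_pos']))"
```

```text
13.9 [ 0.6112 -0.1164  0.07  ] F [-0.16 -0.73 -0.5 ] op 0.0189 grip 25.0
[-34.90622612 -66.6984101   70.02668495]
14.15 [ 0.6113 -0.1164  0.0697] F [-1.74 -0.21  5.8 ] op 0.0184 grip 25.5
[-34.78472341 -66.73331092  69.72684202]
```

The quill is on the floor at z = 0.0697, as expected. I'll unload it slightly and slide it toward the stop.

```bash
cat > chk2.py <<'E'
import sys;from h import *
o=telemetry.get_obs();p=C([0,0,0]);f=o["contact_force"];c=toC(p+f/1000.);c=toC(f+np.array([p[0],p[1],0]))/1000.
print(round(o["time_s"],2),toC(o["tcp_pos"]).round(2),"F cutter",c.round(2),"op",round(o["opening"],4));sys.exit(int(c[1]<-2.2))
E
python3 -m creep '[{"xyz":[0,0,-0.6],"turn":0,"hand":-0.8},{"xyz":[1,0,-0.6],"turn":0,"hand":-0.8},{"xyz":[2,0,-0.6],"turn":0,"hand":-0.8},{"xyz":[3.5,0,-0.6],"turn":0,"hand":-0.8},{"xyz":[5,0,-0.6],"turn":0,"hand":-0.8},{"xyz":[6.5,0,-0.6],"turn":0,"hand":-0.8},{"xyz":[7.5,0,-0.6],"turn":0,"hand":-0.8},{"xyz":[8,0,-0.6],"turn":0,"hand":-0.8},{"xyz":[8,0,-0.6],"turn":0,"hand":-0.8}]' >/dev/null;  python3 chk2.py &&
python3 -m creep '[{"xyz":[0.4,0,0],"turn":0,"hand":-0.8},{"xyz":[0.8,0,0],"turn":0,"hand":-0.8},{"xyz":[0.8,0,0],"turn":0,"hand":-0.8}]' >/dev/null && python3 chk2.py &&
python3 -m creep '[{"xyz":[0.4,0,0],"turn":0,"hand":-0.8},{"xyz":[0.8,0,0],"turn":0,"hand":-0.8},{"xyz":[0.8,0,0],"turn":0,"hand":-0.8}]' >/dev/null && python3 chk2.py &&
python3 -m creep '[{"xyz":[0.4,0,0],"turn":0,"hand":-0.8},{"xyz":[0.8,0,0],"turn":0,"hand":-0.8},{"xyz":[0.8,0,0],"turn":0,"hand":-0.8}]' >/dev/null && python3 chk2.py &&
python3 -m creep '[{"xyz":[0.4,0,0],"turn":0,"hand":-0.8},{"xyz":[0.8,0,0],"turn":0,"hand":-0.8},{"xyz":[0.8,0,0],"turn":0,"hand":-0.8}]' >/dev/null && python3 chk2.py
```

```text
14.9 [-34.84 -58.43  69.75] F cutter [0.25 0.44 0.3 ] op 0.0185
15.15 [-34.83 -57.86  69.78] F cutter [ 0.03  0.2  -0.17] op 0.0191
15.4 [-34.87 -57.05  69.76] F cutter [ 0.29 -0.83  2.08] op 0.0187
15.65 [-34.85 -56.17  69.78] F cutter [-0.19  0.31  0.7 ] op 0.0188
15.9 [-34.85 -55.39  69.78] F cutter [-0.41 -0.42  0.73] op 0.0187
```

```bash
python3 -m creep '[{"xyz":[0.4,0,0],"turn":0,"hand":-0.8},{"xyz":[0.8,0,0],"turn":0,"hand":-0.8},{"xyz":[0.8,0,0],"turn":0,"hand":-0.8}]' >/dev/null && python3 chk2.py &&
python3 -m creep '[{"xyz":[0.4,0,0],"turn":0,"hand":-0.8},{"xyz":[0.8,0,0],"turn":0,"hand":-0.8},{"xyz":[0.8,0,0],"turn":0,"hand":-0.8}]' >/dev/null && python3 chk2.py &&
python3 -m creep '[{"xyz":[0.4,0,0],"turn":0,"hand":-0.8},{"xyz":[0.8,0,0],"turn":0,"hand":-0.8},{"xyz":[0.8,0,0],"turn":0,"hand":-0.8}]' >/dev/null && python3 chk2.py &&
python3 -m creep '[{"xyz":[0.4,0,0],"turn":0,"hand":-0.8},{"xyz":[0.8,0,0],"turn":0,"hand":-0.8},{"xyz":[0.8,0,0],"turn":0,"hand":-0.8}]' >/dev/null && python3 chk2.py &&
python3 -m creep '[{"xyz":[0.4,0,0],"turn":0,"hand":-0.8},{"xyz":[0.8,0,0],"turn":0,"hand":-0.8},{"xyz":[0.8,0,0],"turn":0,"hand":-0.8}]' >/dev/null && python3 chk2.py &&
python3 -m creep '[{"xyz":[0.4,0,0],"turn":0,"hand":-0.8},{"xyz":[0.8,0,0],"turn":0,"hand":-0.8},{"xyz":[0.8,0,0],"turn":0,"hand":-0.8}]' >/dev/null && python3 chk2.py &&
python3 -m creep '[{"xyz":[0.4,0,0],"turn":0,"hand":-0.8},{"xyz":[0.8,0,0],"turn":0,"hand":-0.8},{"xyz":[0.8,0,0],"turn":0,"hand":-0.8}]' >/dev/null && python3 chk2.py
```

```text
16.15 [-34.86 -54.56  69.79] F cutter [-0.63 -0.2   0.35] op 0.0187
16.4 [-34.86 -53.8   69.77] F cutter [-0.56  1.    0.59] op 0.0185
16.65 [-34.86 -52.97  69.78] F cutter [-0.18 -0.71  0.03] op 0.0185
16.9 [-34.85 -52.22  69.77] F cutter [ 0.06 -0.45  0.82] op 0.0187
17.15 [-34.85 -51.63  69.81] F cutter [ 0.78 -0.7   0.31] op 0.0189
17.4 [-34.85 -50.73  69.8 ] F cutter [-1.57 -1.28 -0.47] op 0.0192
17.65 [-34.8  -50.6   69.95] F cutter [-0.61 -6.31 -1.09] op 0.0188
```

Contact is firm at 6 N. I'll ease back to a light press, release and rise.

```bash
python3 -m creep '[{"xyz":[-0.5,0,0],"turn":0,"hand":-0.8},{"xyz":[-0.5,0,0],"turn":0,"hand":-0.8},{"xyz":[-0.5,0,0],"turn":0,"hand":-0.8}]' >/dev/null; python3 chk2.py
python3 -m creep '[{"xyz":[0,0,0],"turn":0,"hand":-0.5},{"xyz":[0,0,0],"turn":0,"hand":-0.3},{"xyz":[0,0,0],"turn":0,"hand":-0.1},{"xyz":[0,0,0],"turn":0,"hand":-0.1},{"xyz":[0,0,0],"turn":0,"hand":-0.1}]' >/dev/null; python3 chk2.py
python3 -m creep '[{"xyz":[0,0,-5],"turn":0,"hand":-0.1},{"xyz":[0,0,-15],"turn":0,"hand":-0.1},{"xyz":[0,0,-40],"turn":0,"hand":-0.1},{"xyz":[0,0,-80],"turn":0,"hand":-0.1},{"xyz":[0,0,-120],"turn":0,"hand":-0.1},{"xyz":[0,0,-150],"turn":0,"hand":-0.1},{"xyz":[0,0,-150],"turn":0,"hand":-0.1}]' >/dev/null; python3 chk2.py
python3 - <<'E'
from h import *
S=imaging.camera("scene");knob(S)
cv2.imwrite("pics/s6.png",cv2.resize(S[195:285,195:315],None,fx=6,fy=6,interpolation=cv2.INTER_CUBIC)[:,:,::-1])
E
```

```text
17.9 [-34.82 -50.64  69.82] F cutter [-0.36 -3.78 -0.3 ] op 0.0188
18.32 [-34.83 -50.06  69.77] F cutter [-0.22 -0.78 -0.91] op 0.0383
18.9 [-32.06 -51.57 228.79] F cutter [ 0.46 -0.9  -0.33] op 0.0387
knob px [283.26506024 228.53012048] [14 19 10 10 83] cutter y,z [ 51.4 103.3]
```

View pics/s6.png

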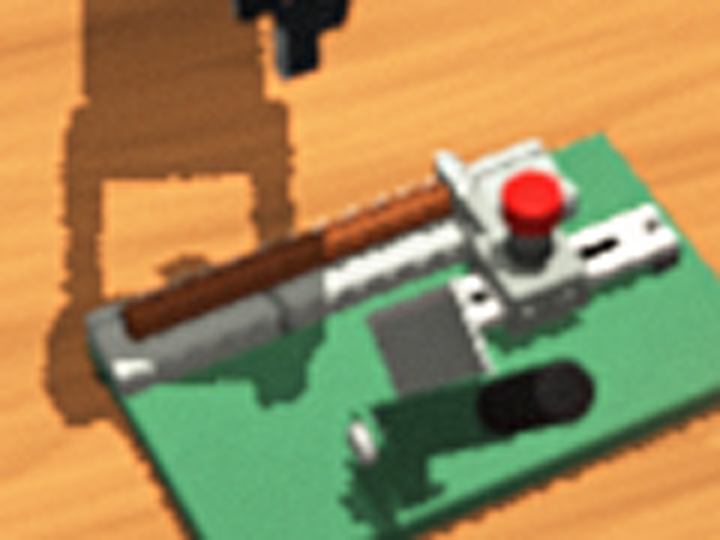

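The quill lies flat in the bed across the gap, from (130,322) to (450,200). Its end is on the stop face, the knob is at home height and the gripper is clear. Handing in.

```bash
python3 -c "
from rig import ticket
print(ticket.close_job())"
```

```text
the job is handed in; nothing more can be done
None
```

The job is handed in at about 19 s of the 58 s allowed: the stop is pinned home in the first hole, and the quill lies in the bed across the knife gap with its end against the stop. The highest force I read while pressing it there was about 6 N. I didn't check the final contact beyond the last picture, and no verdict came back.

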